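Unlock and open the warming pot on the sneaker bench

ROBOT

A 6-joint arm with a two-finger parallel gripper is mounted at the origin on the work surface. World frame = base frame: x ahead of the robot, y to its left, z up, the work surface at z = 0. Lengths are in mm, angles in degrees, forces in N, time in s.
With the tool pointing down it reaches from about 350 to 850 mm from the base axis. Payload 8.1 kg.
Tool frame: the origin (TCP) lies between the finger pads; the fingertips stand 25 mm ahead of it and the grasp point (between the pads) lies 6 mm ahead of it (r.tcp_to_tips is the distance from the TCP to the fingertips, in mm); z points along the fingers, y is the line along which they close (so a half turn about z gives the same grasp; the last joint's range is limited). The gripper opens to 85 mm and grips with 20 to 120 N. Pads are 22 mm wide; open, the fingers measure 114 mm over their backs; the gripper's body (76 mm by 85 mm) begins 54 mm behind the grasp point. The pads swing forward as they close: fully open they stand 13 mm farther back than shut.
Start: joints at [66.44, 7.471, 85.268, -0, 87.261, -4.893], TCP at [192.019, 568.449, 256.292] pointing down, gripper open.
Joint ranges: [-169.43, 169.43], [-51.17, 129.36], [1.28, 143.12], [-76.62, 256.62], [0, 156.53], [-152.29, 152.29]. Speed limits (degrees/s): [136.94, 136.94, 159.86, 180, 180, 180].

INTERFACE

Orientations are given as [roll, pitch, yaw] about the fixed x, y, z axes, in that order (R = Rz(yaw) Ry(pitch) Rx(roll)).
In Python, from bench import r gives the robot as it stands.
- The arm moves only by the tool apply_moves, never from a script. Its arguments are lists of equal length, an entry for each row: "angular": the turn, a rotation vector about the world's x, y, z in units of 8 degrees (1.0 is 8 degrees), a list of three; "travel": the shift along the world's x, y, z in units of 40 mm (1.0 is 40 mm), a list of three; "jaw": the opening, from 0 (shut) to 1 (fully open). A call has 1 to 20 rows; each row shifts and turns the commanded pose from where the row before left it; what a row does not reach is not made up. A row lasts 1/8 s, in which the tool goes at most 62.5 mm and 10.7 degrees, less where a joint would pass 70% of its speed; a pose out of reach is approached as far as the arm can. A call is refused whole if a number of a shift passes 1 or a number of a turn 1, either way. A call with a gripper value outside its range is refused whole. The fingers move at their own pace and stop on an object; "force" is the grip in N (left out, the last holds). Time passes only in rows, so rows that do not move let the fingers close. It gives the time, the measured TCP pose, the force, the opening and the grip force at its end, in the units of the state.
- r.sense(): the state, without advancing time (a new reading comes with each control period).
- r.snapshot(name): name is "side" or "top" or "wrist"; returns a dict with "color" (420x560x3 uint8, red, green, blue), "fx", "fy", "cx", "cy" (pixels), "distortion" ([k1, k2, p1, p2, k3] as OpenCV has them; the pictures are not rectified), "R" (3x3) and "t" (3): a world point X has camera coordinates R X + t; the wrist camera has in their place "mount" (4x4, takes a point from camera to tool coordinates, whose origin is the TCP and whose axes are the flange's). Camera axes: x right, y down, z forward; pixel columns grow to the right and rows downward; lengths in mm; the calibration is good to about 2 mm. A picture is of the moment at which its call begins: read the wrist's pose just before it. There is no depth.
- r.hand_in(): hands the job in; it is judged then, once.
The state is a dict: "time": time; "joint_pos": joint angles; "qd": joint speeds; "joint_efforts": joint torques, N m; "tool_pos": TCP position; "tcp_rot": TCP orientation; "ft_force": force on the tool from outside, world axes, zero at the start; "wrist_torque": the same for the moment, N m; "finger_gap": finger opening in mm; "grip_force": force on a finger pad.
Only numpy, scipy, OpenCV 4.12 (cv2) and the standard library are available. Lean on these libraries where they do the work, as an engineer would, in place of code of your own. Each camera call takes 0.05 s, during which the arm holds its last target. There are 200 camera calls.

TASK

Open the warming pot: slide the black grip of its lid lock away from the pot, fully home against its end stop. Then lift the lid off by its knob, lay it gently and flat in the middle of the square cork mat, knob up, and let go. Leave the lock open, and do not shift the brush, jar, tin or hammer.

Things in the scene. Friction and masses are not known exactly. Their poses are not given: they have to be found in the camera images.
- pot: Fixed steel warming pot, round, outer diameter 136 mm, rim 100 mm high, with a grey console 80 mm wide and 93 mm high joined to it, reaching from 70 to 215 mm from the pot's axis along the pot's own +x. Origin: on the pot's axis, at the table top; z up; +x points from the pot along the console. The lid lock slides along the console. The pot stands left or right on the table, the cork mat on the other side.
- lid_lock (a joint): Travel of the lid lock along the pot's +x (m): 0 = shut, 0.070 = against the end stop (a 14 mm high steel block across the far end of the console). It starts between 0 and 0.018. It slides with about 2.5 N of friction, has no spring and stays where it is left. A steel tongue on it (22 mm wide, 5 mm thick) lies over the lid's rim and holds the lid down until the joint is past about 0.034.
- lock_grip (a point): Middle of the lid lock's black grip, an upright block 30 mm long (pot's x), 22 mm wide (pot's y) and 40 mm tall above its steel carriage; this point is on the block's centre line, 18 mm below its top and 135 mm above the table; the block spans 113 to 153 mm above the table, and the carriage under it is 40 x 38 mm. At joint value q it lies 0.102 + q from the pot's axis along the pot's +x.
- lid: Loose round lid, 0.2 to 0.45 kg: aluminium disc 144 mm in diameter and 6 mm thick, under it a plug 120 mm in diameter and 8 mm deep that sits loosely (4 mm play all round) in the pot. Origin: centre of the plug's underside, z up; in the pot it is 92 mm above the table; flat on the mat it is 8 mm above the table.
- lid_knob (a point): Middle of the lid's black round knob (38 mm diameter, 24 mm tall, on a 20 mm thick neck), on the lid's axis 36 mm above the lid's origin; the knob's top is 12 mm above this point, and the disc's top face 22 mm below it.
- mat: Fixed square cork mat, 170 x 170 mm, 8 mm thick. Origin: centre of its underside, on the table.
- brush: Loose shoe brush, 140 x 46 mm, 42 mm high, lying between the pot and the mat. Origin: centre of its underside. Not to be shifted.
- jar: Loose amber jar, 68 mm in diameter, 85 mm high. Origin: centre of its underside. Not to be shifted.
- tin: Loose round metal tin, 94 mm in diameter, 69 mm high, with no knob. Origin: centre of its underside. Not to be shifted.
- hammer: Loose hammer lying on the table, about 0.26 m long, to the robot's left. Origin: near its middle, on the table. Not to be shifted.
Mind the look-alikes: they are no part of the job. What is meant by the mat is not white, and is the larger of those in its own colour. What is shaped like the lid but purple is not meant.

How it is judged (in metres and radians):
On the way, in this order (a step that is already met when the one before it is completed fails the run):
1. the lid lock is slid home against its end stop while the lid is still in the pot (value of joint lid_lock above 0.0665 m and distance between lid and pot below 0.097 m), for 0.2 s.
2. the lid is lifted clear of the pot, the lock still open (z of lid in the frame of pot above 0.108 m and value of joint lid_lock above 0.0665 m), for 0.1 s.
At the end, for the whole second after the job is handed in: The lid lock is within 3.5 mm of its end stop, and the lid lies released and still, knob up and flat (within 0.06 rad) on the cork mat, its centre within 35 mm of the mat's centre (value of joint lid_lock above 0.0665 m and horizontal distance between lid and mat below 0.035 m and z of lid in the frame of mat between 0.004 and 0.012 m and z of lid_knob in the frame of mat above 0.038 m and angle between lid's own z axis and vertical below 0.06 rad and linear speed of lid below 0.02 m/s); the robot touches nothing.
It fails at once if the lid is dropped: it moves faster than 0.6 m/s with no finger on it (a fall of about 20 mm) (linear speed of lid above 0.6 m/s and contact force between lid and the fingers below 0.05 N).
It fails at once if the brush, jar, tin or hammer is shifted by more than 30 mm (distance of any of brush, jar, tin, hammer from where it was at the start of the episode above 0.03 m).
It also fails if it takes over 64 s, if anything falls off the work surface, if the arm or the gripper's body presses on something with over 40 N, if the wrist force passes 120 N, or if a joint passes its speed limit or range.

## Working session

There is one attempt and no reset: what is moved stays moved. The work goes in short steps, Python scripts to look and compute and a tool call to move; the robot and the scene stay as the last step left them, time stands still between calls to the robot, and variables do not carry over. Pictures are saved under pics/ and viewed, at most 10 in all, crops included, and the job is handed in when it is done.

Besides the shell and the picture viewer there is one more tool, called after "Request:" by a JSON object that holds its "api" and its "payload". apply_moves: Moves the arm, as the interface text tells. Its arguments: {"type":"object","properties":{"angular":{"type":"array"},"travel":{"type":"array"},"jaw":{"type":"array"},"force":{"type":"number"}},"required":["angular","travel","jaw"]}

```bash
ls; mkdir -p pics; cat > h.py <<'E'
import numpy as np, cv2
from bench import r
def cam(s):
    K=np.array([[s['fx'],0,s['cx']],[0,s['fy'],s['cy']],[0,0,1.]]);return K,np.array(s['distortion'],float),np.array(s['R']),np.array(s['t']).ravel()
def wristcam(s,st):
    from scipy.spatial.transform import Rotation as Ro
    T=np.eye(4);T[:3,:3]=Ro.from_euler('xyz',st['tcp_rot'],degrees=True).as_matrix();T[:3,3]=st['tool_pos']
    C=T@np.array(s['mount']);s['R']=C[:3,:3].T;s['t']=-C[:3,:3].T@C[:3,3];return s
def plane(s,uv,z):
    K,d,R,t=cam(s);p=cv2.undistortPoints(np.array(uv,float).reshape(-1,1,2),K,d).reshape(-1,2)
    c=-R.T@t;D=np.c_[p,np.ones(len(p))]@R
    return c+D*((z-c[2])/D[:,2])[:,None]
def proj(s,X):
    K,d,R,t=cam(s);return cv2.projectPoints(np.array(X,float).reshape(-1,1,3),cv2.Rodrigues(R)[0],t,K,d)[0].reshape(-1,2)
def save(s,n): cv2.imwrite('pics/'+n,s['color'][:,:,::-1])
E
python3 - <<'E'
from h import *
for n in('top','side'):
    s=r.snapshot(n);save(s,n+'1.png');print(n,-np.array(s['R']).T@np.array(s['t']).ravel())
print(r.sense())
E
```

```text
pics
top [ 198.80168985  -24.42034986 1262.18478645]
side [-262.68133846 -722.89015956 1007.16647557]
{'time': 0.1, 'joint_pos': array([ 6.64412941e+01,  7.51340078e+00,  8.53237731e+01, -1.25510179e-03,
        8.72620191e+01, -4.89017944e+00]), 'qd': array([-0.12040919, -0.18123211, -0.16258365, -0.06129133, -0.00778178,
       -0.00028565]), 'joint_efforts': array([ 1.33746007e-04, -5.70939696e+01, -5.01949275e+01, -2.12780328e-04,
        7.86923716e-03,  1.12224761e-04]), 'tool_pos': array([191.82705295, 568.01993768, 255.3149592 ]), 'tcp_rot': array([-1.79901061e+02, -7.20681049e-03,  1.61331528e+02]), 'ft_force': array([-0.75029993,  0.47677165, -0.47625154]), 'wrist_torque': array([-0.01694724,  0.03704916, -0.02726636]), 'grip_force': 0.0, 'finger_gap': 85.13577049143271}
```

View pics/top1.png

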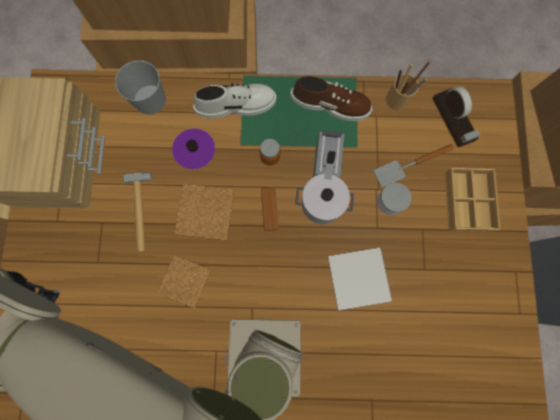

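View pics/side1.png

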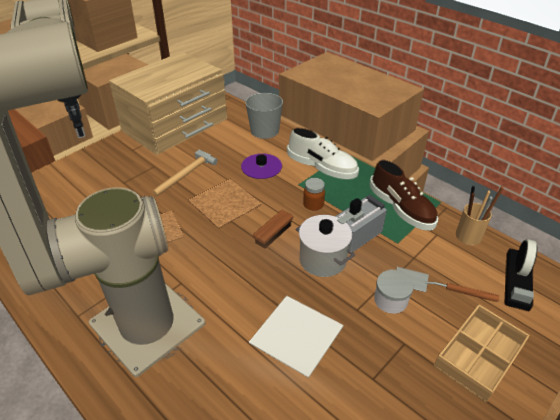

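Top view: cork squares at (204,211) large and (184,281) small, plus a white square at (360,278). The mat is the larger cork one. Lid knobs are at (327,195) on the pot, in grey steel, and at (192,146) on the purple decoy. The lock grip is near (331,157), with the console pointing up in the image. I'll measure these and check them in one enlarged crop.

```bash
cat > m.py <<'E'
from h import *
s=r.snapshot('top');q=r.snapshot('side')
def blob(img,mask,lo=30):
    n,l,st,c=cv2.connectedComponentsWithStats(mask.astype(np.uint8));return [(c[i].round(1),st[i]) for i in range(1,n) if st[i,4]>lo]
im=s['color'];hsv=cv2.cvtColor(im,cv2.COLOR_RGB2HSV)
dark=(hsv[...,2]<50)
for c,st in blob(im,dark,10):
    if 300<c[0]<360 and 130<c[1]<230: print('dark top',c,st,plane(s,[c],153)[0].round(1),plane(s,[c],140)[0].round(1))
hs=cv2.cvtColor(q['color'],cv2.COLOR_RGB2HSV)
for c,st in blob(im,hs[...,2]<50,10):
    if 300<c[0]<380 and 190<c[1]<270: print('dark side',c,st,plane(q,[c],135)[0].round(1),plane(q,[c],128)[0].round(1))
# light lid
lid=(hsv[...,1]<60)&(hsv[...,2]>130)
roi=np.zeros(lid.shape,bool);roi[170:225,295:355]=1
for c,st in blob(im,lid&roi,200): print('lid',c,st)
print('rough pts: mat corners', plane(s,[(181,186),(234,187),(229,238),(176,236)],8).round(0)[:,:2])
print('console corners',plane(s,[(319,133),(344,133),(341,178),(315,178)],93).round(0)[:,:2])
print('brush',plane(s,[(263,188),(276,188),(278,230),(264,230)],42).round(0)[:,:2])
cr=im[110:250,160:370];cv2.imwrite('pics/crop1.png',cv2.resize(cr,None,fx=3.8,fy=3.8,interpolation=cv2.INTER_CUBIC)[:,:,::-1])
E
python3 m.py
```

```text
dark top [330.4 157. ] [327 152   8  11  64] [ 589.7 -183.9  153. ] [ 594.3 -185.8  140. ]
dark top [326.7 194.4] [322 190  10  10  76] [ 475.  -172.2  153. ] [ 478.3 -173.9  140. ]
dark side [355.1 206. ] [350 198  11  17 142] [ 594.2 -190.8  135. ] [ 601.1 -186.5  128. ]
dark side [373.3 202.6] [369 199  10   8  19] [ 641.5 -219.   135. ] [ 648.8 -214.9  128. ]
dark side [325.5 226.2] [320 220  13  14 148] [ 474.6 -183.4  135. ] [ 480.6 -179.   128. ]
lid [325.7 196.6] [ 302  172   48   48 1564]
rough pts: mat corners [[530. 291.]
 [530. 115.]
 [360. 124.]
 [363. 296.]]
console corners [[ 690. -157.]
 [ 692. -236.]
 [ 543. -225.]
 [ 542. -144.]]
brush [[520.  18.]
 [521. -24.]
 [384. -33.]
 [383.  11.]]
```

View pics/crop1.png

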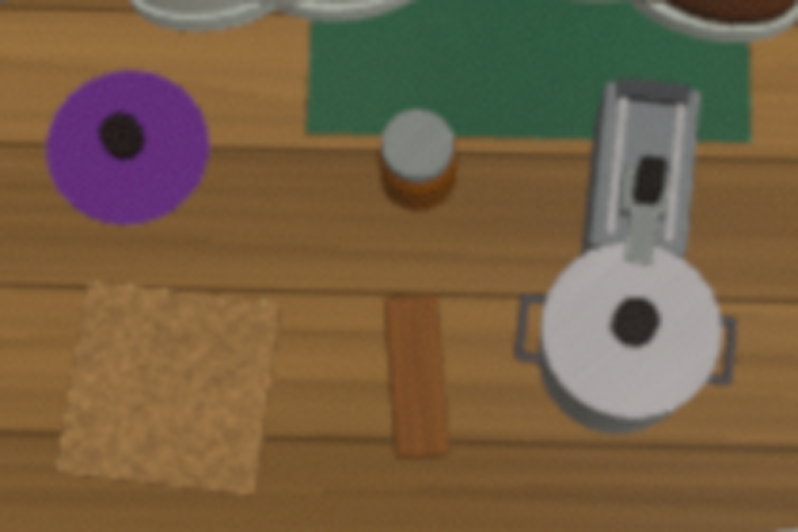

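The crop confirms all three. The cork mat has four sides of about 170 mm, centred near (446,206). The steel lid with its black knob is at about (480,-176), and the grip is at about (592,-187), on a console heading of about -5°. I'll move above the grip.

Request:
{"api": "apply_moves", "payload": {"angular": [[0, 0, 0.08], [0, 0, 0.08], [0, 0, 0.08], [0, 0, 0.08], [0, 0, 0.08], [0, 0, 0.08], [0, 0, 0.08], [0, 0, 0.08], [0, 0, 0.08], [0, 0, 0.08], [0, 0, 0.08], [0, 0, 0.08], [0, 0, 0.08], [0, 0, 0.08], [0, 0, 0.08], [0, 0, 0.08], [0, 0, 0.08], [0, 0, 0.08], [0, 0, 0.08], [0, 0, 0.08]], "travel": [[0.48, -0.94, 0], [0.48, -0.94, 0], [0.48, -0.94, 0], [0.48, -0.94, 0], [0.48, -0.94, 0], [0.48, -0.94, 0], [0.48, -0.94, 0], [0.48, -0.94, 0], [0.48, -0.94, 0], [0.48, -0.94, 0], [0.48, -0.94, 0], [0.48, -0.94, 0], [0.48, -0.94, 0], [0.48, -0.94, 0], [0.48, -0.94, 0], [0.48, -0.94, 0], [0.48, -0.94, 0], [0.48, -0.94, 0], [0.48, -0.94, 0], [0.48, -0.94, 0]], "jaw": [1, 1, 1, 1, 1, 1, 1, 1, 1, 1, 1, 1, 1, 1, 1, 1, 1, 1, 1, 1], "force": 40}}

```text
time: 2.7
tool_pos: [576.4, -184.8, 256.0]
tcp_rot: [180.0, -0.0, 174.1]
ft_force: [0.6, 0.8, 0.5]
finger_gap: 85.3
grip_force: 0.0
```

Request:
{"api": "apply_moves", "payload": {"angular": [[0, 0, 0], [0, 0, 0]], "travel": [[0, 0, 0], [0, 0, 0]], "jaw": [1, 1]}}

```text
time: 2.95
tool_pos: [575.7, -183.2, 255.8]
tcp_rot: [180.0, -0.1, 174.1]
ft_force: [0.1, -0.8, -0.9]
finger_gap: 85.7
grip_force: 0.0
```

```bash
python3 - <<'E'
from h import *
st=r.sense();s=wristcam(r.snapshot('wrist'),st);save(s,'w1.png')
print(st['tool_pos'],st['tcp_rot'],st['joint_pos'].round(1),r.tcp_to_tips, st['ft_force'])
hsv=cv2.cvtColor(s['color'],cv2.COLOR_RGB2HSV)
n,l,t,c=cv2.connectedComponentsWithStats((hsv[...,2]<50).astype(np.uint8))
for i in range(1,n):
    if t[i,4]>150: print(c[i].round(1),t[i],plane(s,[c[i]],150)[0].round(1),plane(s,[c[i]],138)[0].round(1))
print('expect grip,knob px',proj(s,[(592,-187,153),(480,-176,140)]))
E
```

```text
[ 575.70596213 -183.24728362  255.81279875] [ 1.79963515e+02 -5.78595799e-02  1.74108093e+02] [ -22.5    8.2   84.5    0.    87.3 -106.6] 25.0 [ 0.06466497 -0.79649118 -0.8761671 ]
[427.6  50.1] [420   0  16 103 609] [479.1 -83.  150. ] [478. -78. 138.]
[277.   74.1] [ 248   44   54   57 1858] [ 485.  -176.8  150. ] [ 484.2 -176.8  138. ]
[275.9 235.5] [ 262  210   29   52 1408] [ 591.4 -188.8  150. ] [ 596.3 -189.4  138. ]
[282.4 371.7] [    0   268   560   152 34802] [ 713.2 -196.4  150. ] [ 724.7 -197.5  138. ]
expect grip,knob px [[278.47979662 237.7791596 ]
 [277.56952231  66.91501454]]
```

View pics/w1.png

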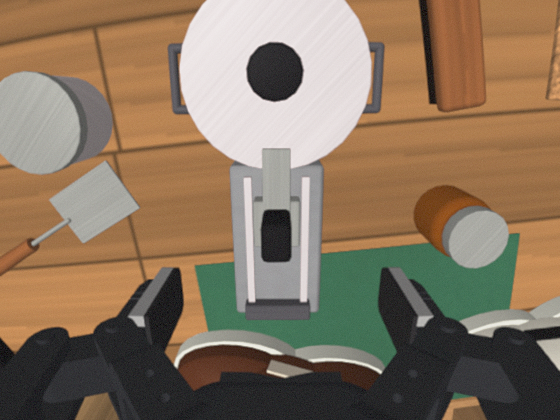

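The wrist view shows the knob at (277,74) and the grip at (276,235), both as expected. The end stop is at (278,312). I'll descend on the grip and close.

Request:
{"api": "apply_moves", "payload": {"angular": [[0, 0, 0], [0, 0, 0], [0, 0, 0], [0, 0, 0], [0, 0, 0], [0, 0, 0], [0, 0, 0], [0, 0, 0], [0, 0, 0], [0, 0, 0], [0, 0, 0], [0, 0, 0]], "travel": [[0.4, -0.12, 0], [0, 0, -0.7], [0, 0, -0.7], [0, 0, -0.7], [0, 0, -0.65], [0, 0, 0], [0, 0, 0], [0, 0, 0], [0, 0, 0], [0, 0, 0], [0, 0, 0], [0, 0, 0]], "jaw": [1, 1, 1, 1, 1, 1, 0, 0, 0, 0, 0, 0], "force": 40}}

```text
time: 4.5
tool_pos: [592.5, -188.4, 147.3]
tcp_rot: [-180.0, 0.1, 174.1]
ft_force: [-1.3, 1.3, 6.2]
finger_gap: 21.4
grip_force: 40.7
```

The gap of 21.4 mm matches the 22 mm grip. Next I'll pull it along the console.

Request:
{"api": "apply_moves", "payload": {"angular": [[0, 0, 0], [0, 0, 0], [0, 0, 0], [0, 0, 0], [0, 0, 0], [0, 0, 0], [0, 0, 0], [0, 0, 0], [0, 0, 0], [0, 0, 0], [0, 0, 0]], "travel": [[0.15, -0.015, 0], [0.2, -0.02, 0], [0.2, -0.02, 0], [0.2, -0.02, 0], [0.2, -0.02, 0], [0.2, -0.02, 0], [0.15, -0.015, 0], [0.1, -0.01, 0], [0.05, -0.005, 0], [0, 0, 0], [0, 0, 0]], "jaw": [0, 0, 0, 0, 0, 0, 0, 0, 0, 0, 0]}}

```text
time: 5.88
tool_pos: [649.0, -193.9, 147.3]
tcp_rot: [180.0, -0.1, 174.1]
ft_force: [-10.9, 3.7, 11.4]
finger_gap: 21.8
grip_force: 41.6
```

Request:
{"api": "apply_moves", "payload": {"angular": [[0, 0, 0], [0, 0, 0], [0, 0, 0], [0, 0, 0]], "travel": [[0.05, -0.005, 0], [0.05, -0.005, 0], [0, 0, 0], [0, 0, 0]], "jaw": [0, 0, 0, 0]}}

```text
time: 6.38
tool_pos: [649.5, -194.0, 147.3]
tcp_rot: [179.9, -0.6, 174.1]
ft_force: [-32.1, 7.7, 23.4]
finger_gap: 21.7
grip_force: 43.3
```

The lock is on its stop: +4 mm of command gave 0.5 mm of motion and the force rose to 32 N. I'll relax the pull, open, rise and check.

Request:
{"api": "apply_moves", "payload": {"angular": [[0, 0, 0], [0, 0, 0], [0, 0, 0], [0, 0, 0], [0, 0, 0], [0, 0, 0], [0, 0, 0], [0, 0, 0], [0, 0, 0], [0, 0, 0], [0, 0, 0], [0, 0, 0], [0, 0, 0], [0, 0, 0]], "travel": [[-0.09, 0.009, 0], [0, 0, 0], [0, 0, 0], [0, 0, 0], [0, 0, 0], [0, 0, 0.5], [0, 0, 0.75], [0, 0, 0.75], [-0.8, 0.08, 0], [-0.8, 0.08, 0], [-0.8, 0.08, 0], [-0.8, 0.08, 0], [0, 0, 0], [0, 0, 0]], "jaw": [0, 0, 1, 1, 1, 1, 1, 1, 1, 1, 1, 1, 1, 1]}}

```text
time: 8.12
tool_pos: [523.3, -181.7, 227.9]
tcp_rot: [-180.0, 0.1, 174.1]
ft_force: [-0.8, 0.2, 1.5]
finger_gap: 85.7
grip_force: 0.0
```

```bash
python3 - <<'E'
from h import *
st=r.sense();s=wristcam(r.snapshot('wrist'),st);save(s,'w2.png')
print(st['tool_pos'],st['tcp_rot'],st['ft_force'])
hsv=cv2.cvtColor(s['color'],cv2.COLOR_RGB2HSV)
n,l,t,c=cv2.connectedComponentsWithStats((hsv[...,2]<50).astype(np.uint8))
for i in range(1,n):
    if t[i,4]>150: print('w',c[i].round(1),t[i],plane(s,[c[i]],150)[0].round(1),plane(s,[c[i]],138)[0].round(1))
s=r.snapshot('side');save(s,'side2.png')
hsv=cv2.cvtColor(s['color'],cv2.COLOR_RGB2HSV)
n,l,t,c=cv2.connectedComponentsWithStats((hsv[...,2]<50).astype(np.uint8))
for i in range(1,n):
    if 300<c[i][0]<400 and 180<c[i][1]<270 and t[i,4]>20: print('side',c[i].round(1),t[i],plane(s,[c[i]],133)[0].round(1))
E
```

```text
[ 523.33971333 -181.70644387  227.86468523] [-1.79957904e+02  1.44314462e-01  1.74126435e+02] [-0.77664247  0.18326531  1.49323724]
w [437.3  89.5] [429  25  17 133 906] [450.6 -88.1 150. ] [450.8 -82.7 138. ]
w [280.4 156.5] [ 251  127   59   60 2742] [ 479.4 -178.1  150. ] [ 481.4 -178.3  138. ]
w [275.7 372. ] [    0   268   560   152 37168] [ 634.4 -197.3  150. ] [ 646.  -198.7  138. ]
side [325.5 226.2] [320 220  13  14 148] [ 476.3 -182.2  133. ]
```

View pics/w2.png

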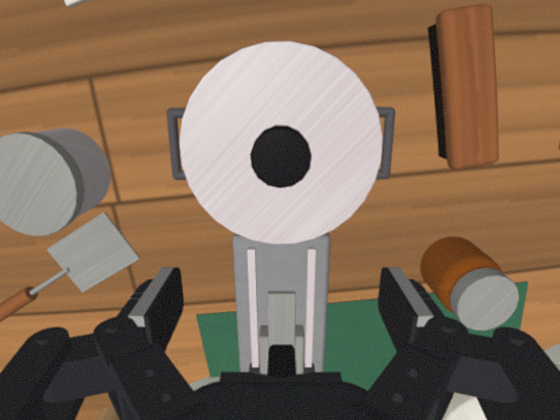

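The knob is at (280,156), which gives (481,-178). The tongue is well clear of the lid, and the grip is at about (282,358) by the stop. Next I'll grasp the knob.

Request:
{"api": "apply_moves", "payload": {"angular": [[0, 0, 0], [0, 0, 0], [0, 0, 0], [0, 0, 0], [0, 0, 0], [0, 0, 0], [0, 0, 0], [0, 0, 0], [0, 0, 0], [0, 0, 0], [0, 0, 0], [0, 0, 0]], "travel": [[-0.55, 0.05, 0], [-0.5, 0.05, 0], [0, 0, -0.7], [0, 0, -0.7], [0, 0, -0.6], [0, 0, -0.3], [0, 0, 0], [0, 0, 0], [0, 0, 0], [0, 0, 0], [0, 0, 0], [0, 0, 0]], "jaw": [1, 1, 1, 1, 1, 1, 1, 0, 0, 0, 0, 0], "force": 50}}

```text
time: 9.72
tool_pos: [481.1, -177.6, 135.4]
tcp_rot: [-180.0, 0.1, 174.1]
ft_force: [-1.4, 1.3, 5.9]
finger_gap: 36.4
grip_force: 50.1
```

```bash
python3 - <<'E'
from h import *
s=r.snapshot('side');c=s['color'][140:290,260:460]
cv2.imwrite('pics/sc.png',cv2.resize(c,None,fx=4,fy=4,interpolation=cv2.INTER_CUBIC)[:,:,::-1])
a=np.deg2rad(-5.7);ux=np.array([np.cos(a),np.sin(a),0])
for d in (172,168.5,165): print(d,(proj(s,[np.array([481,-177.5,153])+d*ux,np.array([481,-177.5,113])+d*ux])-[260,140])*4)
E
```

```text
172 [[437.1607661  208.19156826]
 [430.07664697 250.95620476]]
168.5 [[433.85198292 210.24609284]
 [426.82100018 253.02657167]]
165 [[430.53403351 212.30617479]
 [423.55655857 255.10235983]]
```

View pics/sc.png

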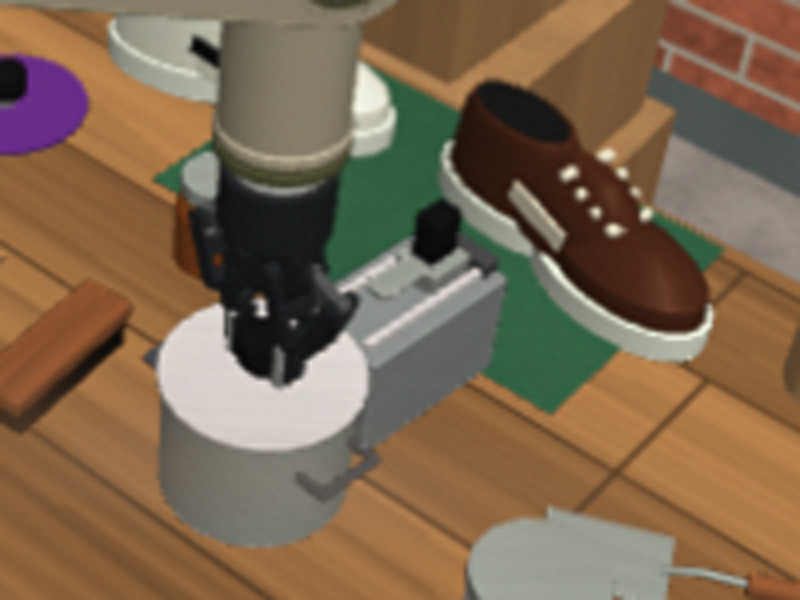

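The crop shows the grip top at (438,210), against a predicted (437,208) for fully home, and the carriage touches the stop. The fingers hold the knob, so I'll lift.

Request:
{"api": "apply_moves", "payload": {"angular": [[0, 0, 0], [0, 0, 0], [0, 0, 0], [0, 0, 0], [0, 0, 0], [0, 0, 0], [0, 0, 0], [0, 0, 0], [0, 0, 0], [0, 0, 0]], "travel": [[0, 0, 0], [0, 0, 0.1], [0, 0, 0.2], [0, 0, 0.2], [0, 0, 0.25], [0, 0, 0.3], [0, 0, 0.4], [0, 0, 0.4], [0, 0, 0.2], [0, 0, 0]], "jaw": [0, 0, 0, 0, 0, 0, 0, 0, 0, 0], "force": 70}}

```text
time: 11.02
tool_pos: [480.9, -177.6, 217.3]
tcp_rot: [-180.0, 0.1, 174.1]
ft_force: [0.4, 0.4, -3.0]
finger_gap: 36.4
grip_force: 70.1
```

The lid is held at about 3 N. I'll carry it over the brush to the mat.

Request:
{"api": "apply_moves", "payload": {"angular": [[0, 0, 0], [0, 0, 0], [0, 0, 0], [0, 0, 0], [0, 0, 0], [0, 0, 0], [0, 0, 0], [0, 0, 0], [0, 0, 0], [0, 0, 0], [0, 0, 0], [0, 0, 0], [0, 0, 0], [0, 0, 0], [0, 0, 0], [0, 0, 0], [0, 0, 0], [0, 0, 0], [0, 0, 0], [0, 0, 0]], "travel": [[0, 0.2, 0], [-0.05, 0.4, 0], [-0.05, 0.6, 0], [-0.05, 0.6, 0], [-0.05, 0.6, 0], [-0.05, 0.6, 0], [-0.05, 0.6, 0], [-0.05, 0.6, 0], [-0.05, 0.6, 0], [-0.05, 0.6, 0], [-0.05, 0.6, 0], [-0.05, 0.6, 0], [-0.05, 0.6, 0], [-0.05, 0.6, 0], [-0.05, 0.6, 0], [-0.05, 0.6, 0], [-0.05, 0.6, 0], [-0.05, 0.4, 0], [0, 0.2, 0], [0, 0, 0]], "jaw": [0, 0, 0, 0, 0, 0, 0, 0, 0, 0, 0, 0, 0, 0, 0, 0, 0, 0, 0, 0]}}

```text
time: 13.52
tool_pos: [446.2, 230.8, 216.1]
tcp_rot: [-180.0, -0.0, 174.2]
ft_force: [0.9, -0.5, -2.8]
finger_gap: 36.0
grip_force: 70.3
```

```bash
python3 - <<'E'
from h import *
st=r.sense();s=wristcam(r.snapshot('wrist'),st);save(s,'w3.png')
print(st['tool_pos'],st['tcp_rot'])
c=np.array([[446+a,206+b,8] for a,b in((84,87),(84,-90),(-86,-82),(-83,90),(0,0))]);print(proj(s,c).round())
E
```

```text
[446.19354276 230.84745443 216.11333475] [-1.79982312e+02 -1.49532269e-02  1.74178786e+02]
[[348. 252.]
 [182. 267.]
 [157. 101.]
 [344.  84.]
 [256. 182.]]
```

View pics/w3.png

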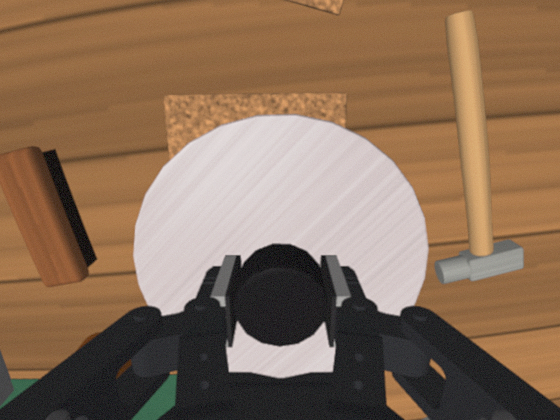

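The lid is held level. Two mat corners show at (166,96) and (347,94), which puts the mat centre at about (448,210). I'm 21 mm past it, so I'll correct and descend.

Request:
{"api": "apply_moves", "payload": {"angular": [[0, 0, 0], [0, 0, 0], [0, 0, 0], [0, 0, 0], [0, 0, 0], [0, 0, 0], [0, 0, 0], [0, 0, 0], [0, 0, 0], [0, 0, 0], [0, 0, 0], [0, 0, 0], [0, 0, 0]], "travel": [[0.02, -0.26, 0], [0.02, -0.26, 0], [0, 0, -0.3], [0, 0, -0.6], [0, 0, -0.6], [0, 0, -0.6], [0, 0, -0.6], [0, 0, -0.5], [0, 0, -0.4], [0, 0, -0.2], [0, 0, -0.1], [0, 0, -0.05], [0, 0, 0]], "jaw": [0, 0, 0, 0, 0, 0, 0, 0, 0, 0, 0, 0, 0]}}

```text
time: 15.2
tool_pos: [448.4, 209.9, 58.8]
tcp_rot: [180.0, 0.0, 174.1]
ft_force: [-0.1, 0.1, -2.2]
finger_gap: 36.0
grip_force: 70.3
```

Request:
{"api": "apply_moves", "payload": {"angular": [[0, 0, 0], [0, 0, 0], [0, 0, 0], [0, 0, 0], [0, 0, 0], [0, 0, 0]], "travel": [[0, 0, -0.05], [0, 0, -0.05], [0, 0, -0.04], [0, 0, -0.03], [0, 0, -0.02], [0, 0, 0]], "jaw": [0, 0, 0, 0, 0, 0]}}

```text
time: 15.95
tool_pos: [448.0, 209.8, 51.5]
tcp_rot: [-180.0, -0.0, 174.1]
ft_force: [-5.2, -1.1, 8.4]
finger_gap: 36.6
grip_force: 71.4
```

The lid is in contact at the expected height: TCP 51.5 mm, with an upward force. I'll release and rise.

Request:
{"api": "apply_moves", "payload": {"angular": [[0, 0, 0], [0, 0, 0], [0, 0, 0], [0, 0, 0], [0, 0, 0], [0, 0, 0], [0, 0, 0], [0, 0, 0], [0, 0, 0], [0, 0, 0], [0, 0, 0], [0, 0, 0]], "travel": [[0, 0, 0], [0, 0, 0], [0, 0, 0], [0, 0, 0.1], [0, 0, 0.3], [0, 0, 0.7], [0, 0, 0.9], [0, 0, 0.9], [0, 0, 0.9], [0, 0, 0.5], [0, 0, 0], [0, 0, 0]], "jaw": [0.7, 1, 1, 1, 1, 1, 1, 1, 1, 1, 1, 1], "force": 20}}

```text
time: 17.45
tool_pos: [447.6, 209.7, 222.0]
tcp_rot: [-180.0, -0.0, 174.1]
ft_force: [-0.4, 0.1, 0.8]
finger_gap: 85.5
grip_force: 0.0
```

```bash
python3 - <<'E'
from h import *
st=r.sense();s=wristcam(r.snapshot('wrist'),st)
q=r.snapshot('side')['color'];print(st['tool_pos'])
cv2.imwrite('pics/end.png',cv2.resize(np.hstack([s['color'],q]),(800,300),interpolation=cv2.INTER_AREA)[:,:,::-1])
E
```

```text
[447.58217836 209.68031135 221.95821736]
```

View pics/end.png

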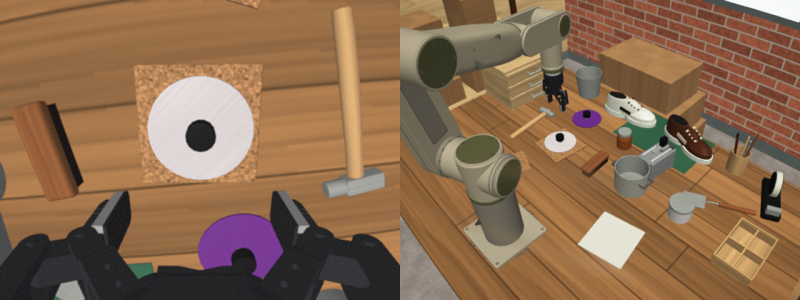

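The lid, at (200,128), lies flat and centred on the mat, which spans (135–262, 65–182). The pot is open and the lock is still at its stop. Nothing else has moved, so I'll hand in.

```bash
python3 -c "
from bench import r
print(r.hand_in())"
```

```text
the job is handed in; nothing more can be done
None
```

The lock is slid home, the lid lies flat, knob up and released near the middle of the cork mat, and the brush, jar, tin and hammer look unmoved in the last pictures; I handed the job in at about 17.5 s, and no verdict came back.

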